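Start the waffle maker at the diner counter

TASK

Start the waffle maker on the diner counter by pressing its controls with your closed fingertips. First push the raised, white-marked end of the red power rocker all the way down, then press the orange (medium browning) key fully down so that it stays down, and last press the green start key fully down and let it come back up. Do not press the white or black keys, and leave the mug, the salt and pepper shakers and the syrup bottle where they stand.

Things in the scene. Friction and masses are not known exactly. Their poses are not given: they have to be found in the camera images.
- waffle_maker: waffle maker, fixed; origin on the table under the centre of its control box (190 x 220 mm in x, y, 60 mm high, grey top); x points to its far edge, y left. Near row (x = -45 mm): rocker and start key at y = +-55 mm, either way round; far row (x = +45): browning keys. A closed round steel iron (224 mm across, 94 mm high, not used) is centred at y = -245, its lid handle reaching x = -190
- rocker (a joint): power rocker (rad): 0 to 0.06 at the start = off, far end raised; 0.44 = on, far end fully down. Tips about an axis along the waffle maker's y. Needs 0.045 N m (2 N at the raised end, 4 N nearer the middle); stays where it is left, no snap
- rocker_end (a point): point on the upper face of the red power rocker (56 mm long along the waffle maker's x, 34 mm wide, in a 6 mm high black bezel), mid-width, 22 mm from its middle towards the raised, white-marked end (the far end, +x). Starts about 85 mm above the table, drops about 10 mm when fully on
- medium_key (a joint): travel of the orange medium key (m): 0 up, 0.008 fully down
- medium_key_top (a point): orange medium key of the control box: round cap 32 mm across, 14 mm above its dark collar; point at the middle of its top face (80 mm above the table when up). Moves 8 mm straight down. One of three browning keys in the far row, 65 mm apart, in any order. Needs about 3 N; stays where it is pushed to, no spring.
- light_key (a joint): travel of the white light key (m): 0 up, 0.008 fully down; must stay up
- light_key_top (a point): white light key of the control box: round cap 32 mm across, 14 mm above its dark collar; point at the middle of its top face (80 mm above the table when up). Moves 8 mm straight down. One of three browning keys in the far row, 65 mm apart, in any order. Needs about 3 N; stays where it is pushed to, no spring. Not to be pressed.
- dark_key (a joint): travel of the black dark key (m): 0 up, 0.008 fully down; must stay up
- dark_key_top (a point): black dark key of the control box: round cap 32 mm across, 14 mm above its dark collar; point at the middle of its top face (80 mm above the table when up). Moves 8 mm straight down. One of three browning keys in the far row, 65 mm apart, in any order. Needs about 3 N; stays where it is pushed to, no spring. Not to be pressed.
- start_key (a joint): travel of the green start key (m): 0 up, 0.008 fully down
- start_key_top (a point): green start key of the control box: round cap 36 mm across, 14 mm above its dark collar; point at the middle of its top face (80 mm above the table when up). Moves 8 mm straight down. It has a spring (1.2 N up, 4.4 N fully down) and comes back up when released.
- mug: white mug, 82 mm across, 92 mm high, with a handle; origin under its centre; stands left of the control box; not to be moved
- salt: salt shaker, glass with white fill and steel cap, 42 mm across, 88 mm high; origin under its centre; stands beyond the control box; not to be moved
- pepper: pepper shaker, glass with black fill and steel cap, 42 mm across, 88 mm high; origin under its centre; stands beyond the control box; not to be moved
- syrup: amber syrup bottle with black cap, 64 mm across, 160 mm high; origin under its centre; stands beyond and left of the control box; not to be moved

How it is judged:
On the way, in this order (a step that is already met when the one before it is completed fails the run):
1. the power rocker is pushed on (beyond 0.34 of 0.44 rad) (value of joint rocker above 0.34 rad), for 0.1 s.
2. the orange medium key is pressed down (beyond 6 of 8 mm) (value of joint medium_key above 0.006 m), for 0.1 s.
3. the green start key is pressed down (beyond 6 of 8 mm) (value of joint start_key above 0.006 m), for 0.1 s.
At the end, for the whole second after the job is handed in: rocker on (beyond 0.34 of 0.44 rad), orange key down (beyond 6 of 8 mm), green key back up and white and black keys still up (all within 2 mm), the mug, both shakers and the syrup bottle upright and within 20 mm of where they stood (value of joint rocker above 0.34 rad and value of joint medium_key above 0.006 m and value of joint each of start_key, light_key, dark_key below 0.002 m and distance of each of mug, salt, pepper, syrup from where it was at the start of the episode below 0.02 m and angle between each of mug, salt, pepper, syrup's own z axis and vertical below 0.2 rad); the robot touches nothing.
It fails at once if the orange key is pressed while the rocker is still off (value of joint medium_key above 0.004 m and value of joint rocker below 0.3 rad).
It fails at once if the start key is pressed before the rocker is on and the orange key down (value of joint start_key above 0.004 m and (value of joint rocker below 0.3 rad or value of joint medium_key below 0.005 m)).
It fails at once if the white or black key is pressed (beyond 3 mm) (value of joint any of light_key, dark_key above 0.003 m).
It fails at once if the mug, a shaker or the syrup bottle is lifted, tipped or shifted by more than 20 mm (distance of any of mug, salt, pepper, syrup from where it was at the start of the episode above 0.02 m or angle between any of mug, salt, pepper, syrup's own z axis and vertical above 0.3 rad).
It also fails if it takes over 48 s, if anything falls off the work surface, if the arm or the gripper's body presses on something with over 40 N, if the wrist force passes 120 N, or if a joint passes its speed limit or range.

ROBOT

A 7-joint arm with a two-finger parallel gripper is mounted at the origin on the work surface. World frame = base frame: x ahead of the robot, y to its left, z up, the work surface at z = 0. Lengths are in m, angles in rad, forces in N, time in s.
With the tool pointing down it reaches from about 0.375 to 0.925 m from the base axis. Payload 3.1 kg.
Tool frame: the origin (TCP) lies at the very end of the fingers, on their centre line; the grasp point (between the pads) lies 19 mm behind it (arm.grip_point_offset is the z of the grasp point in the tool frame, in m); z points along the fingers, y is the line along which they close (so a half turn about z gives the same grasp; the last joint's range is limited). The gripper opens to 85 mm and grips with 20 to 120 N. Pads are 22 mm wide; open, the fingers measure 114 mm over their backs; the gripper's body (76 mm by 85 mm) begins 54 mm behind the grasp point. The pads swing forward as they close: fully open they stand 13 mm farther back than shut.
Start: joints at [-1.358, 0.383, 0.044, 1.598, -0.018, 1.161, -0.05], TCP at [0.199, 0.619, 0.231] pointing down, gripper open.
Joint ranges: [-2.61, 2.61], [-0.41, 2.15], [-1.48, 1.57], [0, 2.5], [-1.57, 4.71], [0.05, 1.97], [-2.85, 2.85]. Speed limits (rad/s): [2.79, 2.79, 3.14, 3.14, 3.14, 3.14, 3.14].

INTERFACE

Orientations are given as a unit quaternion [w, x, y, z].
In Python, from rig import sensors, read_camera, camera_params, job, arm gives the robot as it stands. The module is installed in compiled form; this text tells all that it offers.
- The arm moves only by the tool send_rows, never from a script. Its argument "deltas" is a list of rows, each a list of 2 entries, a list of its own where there are three numbers: the shift along the tool's x, y, z in units of 30 mm (1.0 is 30 mm), then the turn about the tool's z in units of 5 degrees (1.0 is 5 degrees). A call has 1 to 20 rows; each row shifts and turns the commanded pose from where the row before left it, along the tool's axes as they then stand; what a row does not reach is not made up. A row lasts 1/12 s, in which the tool goes at most 41.7 mm and 7.16 degrees, less where a joint would pass 70% of its speed; a pose out of reach is approached as far as the arm can. A call is refused whole if a number of a shift passes 1 or a number of a turn 1, either way. A call with a gripper value outside its range is refused whole. "hand" is the closure, from -1 (fully open) to 1 (shut), set as the call begins (left out, the last holds). The fingers move at their own pace and stop on an object; "force" is the grip in N (left out, the last holds). Time passes only in rows, so rows that do not move let the fingers close. It gives the time, the measured TCP pose, the force, the opening and the grip force at its end, in the units of the state.
- sensors.get_state(): the state, without advancing time (a new reading comes with each control period).
- read_camera(name): name is "scene" or "top"; returns (picture, depth): 384x512x3 uint8, red, green, blue; 384x512 float32, m along the optical axis (not along the pixel's ray), 0 where there is no reading.
- camera_params(name): a dict with "camera_matrix" (3x3 intrinsics, pixels), "eye" and "attitude" of the camera in the world. Camera axes: x right, y up, looking along -z (the intrinsics and any distortion apply to the point x, -y, -z); pixel columns grow to the right and rows downward; lengths in m; the calibration is good to about 2 mm. A picture is of the moment at which its call begins. camera_params takes no time and is no camera call.
- job.close_job(): hands the job in; it is judged then, once.
The state is a dict: "clock": time; "qpos": joint angles; "qd": joint speeds; "joint_efforts": joint torques, N m; "eef_pos": TCP position; "ee_rot": TCP orientation; "ft_force": force on the tool from outside, world axes, zero at the start; "wrist_torque": the same for the moment, N m; "opening": finger opening in m; "grip_force": force on a finger pad.
Only numpy, scipy, OpenCV 4.12 (cv2) and the standard library are available. Lean on these libraries where they do the work, as an engineer would, in place of code of your own. Each camera call takes 0.05 s, during which the arm holds its last target. There are 200 camera calls.

## Working session

There is one attempt and no reset: what is moved stays moved. The work goes in short steps, Python scripts to look and compute and a tool call to move; the robot and the scene stay as the last step left them, time stands still between calls to the robot, and variables do not carry over. Pictures are saved under pics/ and viewed, at most 10 in all, crops included, and the job is handed in when it is done.

Besides the shell and the picture viewer there is one more tool, called after "Emit:" as name(argument=value, ...) on one line, values as JSON. send_rows: Moves the arm, as the interface text tells. Its arguments: {"type":"object","properties":{"deltas":{"type":"array"},"hand":{"type":"number"},"force":{"type":"number"}},"required":["deltas"]}

```bash
mkdir -p pics; cat > h.py <<'E'
import numpy as np, cv2
from rig import sensors, read_camera, camera_params, job, arm
from scipy.spatial.transform import Rotation as R
def rot(a):
    a=np.array(a,float)
    return a if a.shape==(3,3) else R.from_quat(a[[1,2,3,0]]).as_matrix()
def cloud(name):
    im,d=read_camera(name); p=camera_params(name); K=np.array(p['camera_matrix'])
    v,u=np.mgrid[:d.shape[0],:d.shape[1]]
    P=np.stack([(u-K[0,2])/K[0,0]*d,-(v-K[1,2])/K[1,1]*d,-d],-1)
    return im,d,P@rot(p['attitude']).T+np.array(p['eye'])
E
python3 - <<'E'
from h import *
s=sensors.get_state();print({k:np.round(v,3) for k,v in s.items()})
for n in('scene','top'):
    print(n,camera_params(n))
    im,d,W=cloud(n);cv2.imwrite(f'pics/{n}0.png',im[:,:,::-1]);np.savez(f'{n}0.npz',im=im,d=d,W=W)
E
```

```text
{'clock': np.float64(0.0), 'qpos': array([-1.358,  0.384,  0.044,  1.6  , -0.018,  1.161, -0.05 ]), 'qd': array([ 0.   , -0.001, -0.001,  0.   ,  0.002, -0.001,  0.001]), 'joint_efforts': array([-0.0000e+00, -4.3346e+01,  1.0240e+00, -2.4951e+01,  1.0000e-02,
        1.1000e-02, -0.0000e+00]), 'eef_pos': array([0.199, 0.618, 0.23 ]), 'ee_rot': array([-0.   ,  0.155,  0.988, -0.001]), 'ft_force': array([-0.663,  0.222,  0.07 ]), 'wrist_torque': array([-0.013, -0.026,  0.013]), 'grip_force': np.float64(0.0), 'opening': np.float64(0.085)}
scene {'camera_matrix': array([[360.84562034,   0.        , 261.9737625 ],
       [  0.        , 360.84562034, 181.57772499],
       [  0.        ,   0.        ,   1.        ]]), 'eye': array([ 0.91135765, -0.41413193,  0.55655913]), 'attitude': array([0.86536913, 0.43456033, 0.1072951 , 0.22534719])}
top {'camera_matrix': array([[381.89159565,   0.        , 257.84967579],
       [  0.        , 381.89159565, 188.99642957],
       [  0.        ,   0.        ,   1.        ]]), 'eye': array([0.43776968, 0.10101705, 0.91978148]), 'attitude': array([ 0.75004785,  0.08338611, -0.07342718, -0.65198422])}
```

View pics/scene0.png

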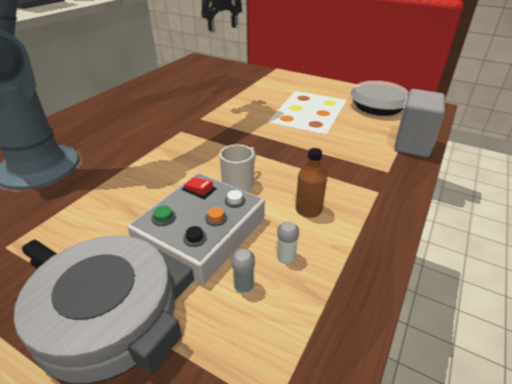

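View pics/top0.png

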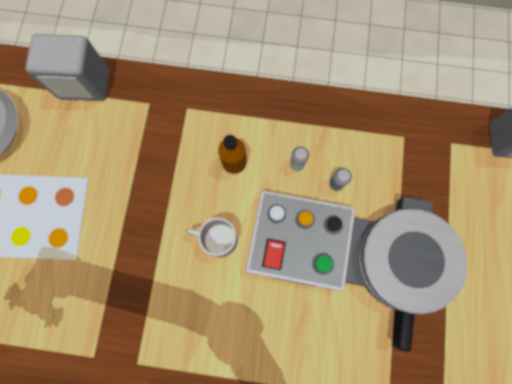

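The top view shows the rocker at (273,253) with its white mark at the upper end, green at (324,263), and white, orange and black keys at (277,213), (306,218) and (334,224). The mug is at (217,237), the shakers at (300,158) and (340,178), and the syrup at (232,155).

```bash
python3 - <<'E'
from h import *
from scipy.optimize import least_squares
pts={}
for n in('top','scene'):
    z=np.load(n+'0.npz');im,d,W=z['im'],z['d'],z['W'];hsv=cv2.cvtColor(im,cv2.COLOR_RGB2HSV);H,S,V=[hsv[...,i].astype(int) for i in range(3)]
    box=(W[...,2]>.055)&(W[...,2]<.1)
    c={'top':(300,240),'scene':(200,215)}[n]
    vv,uu=np.mgrid[:384,:512];box&=np.hypot(uu-c[0],vv-c[1])<65
    g=box&(S<60)&(abs(W[...,2]-.06)<.006)
    print(n,'panel z',np.median(W[g][:,2]), cv2.minAreaRect(W[g][:,:2].astype(np.float32)*1000))
    hi=W[...,2]>.074
    for k,m in dict(red=((H<5)|(H>174))&(S>150),orange=(H>8)&(H<22)&(S>180),green=(H>50)&(H<85)&(S>120),white=(S<60)&(V>150),black=V<60).items():
        m=m&box&hi; p=W[m]
        if len(p): print(k,len(p),np.median(p,0).round(4),((p[:,:2].min(0)+p[:,:2].max(0))/2).round(4),p[:,2].max().round(4))
    if n=='top':
        for k,(u,v) in dict(mug=(222,232),salt=(299,152),pepper=(342,171),syr=(230,142)).items(): print(k,W[v,u].round(3))
E
```

```text
top panel z 0.061940526655911654 ((531.8680419921875, 18.762603759765625), (281.0648498535156, 188.84107971191406), 87.02657318115234)
red 344 [0.485  0.0734 0.0803] [0.4889 0.0729] 0.0878
orange 83 [0.5808 0.0165 0.0805] [0.5756 0.0129] 0.0843
green 208 [ 0.4835 -0.0365  0.0811] [ 0.4839 -0.0368] 0.0845
white 180 [0.5785 0.0772 0.0805] [0.5503 0.0781] 0.0887
black 143 [ 0.5721 -0.0506  0.0805] [ 0.5726 -0.0504] 0.0846
mug [0.527 0.199 0.003]
salt [0.722 0.045 0.091]
pepper [ 0.692 -0.056  0.088]
syr [0.699 0.195 0.163]
scene panel z 0.062163267206039596 ((563.7974853515625, 58.60264587402344), (313.89044189453125, 245.42648315429688), 86.6054458618164)
red 242 [0.4937 0.0659 0.0803] [0.4902 0.0702] 0.0876
orange 45 [0.584  0.0025 0.0787] [0.5785 0.0079] 0.0821
green 184 [ 0.4868 -0.0414  0.0809] [ 0.4849 -0.0399] 0.0837
white 634 [ 0.5734 -0.0661  0.0889] [0.5817 0.0201] 0.0944
black 172 [ 0.5754 -0.0563  0.0805] [ 0.5743 -0.0544] 0.083
```

Emit:
send_rows(deltas=[[[0, 0, 0], -1], [[0, 0, 0], -1], [[0, 0, 0], -1], [[0, 0, 0], 0], [[0, 0, 0], 0], [[0, 0, 0], 0]], hand=1)

```text
clock: 0.6
eef_pos: [0.1988, 0.6186, 0.2308]
ee_rot: [-0.0, 0.025, 1.0, -0.0]
ft_force: [0.0, 0.1, 0.4]
opening: 0.0115
grip_force: 0.0
```

Emit:
send_rows(deltas=[[[-0.3, -0.5, 0], 0], [[-0.63, -1, 0], 0], [[-0.63, -1, 0], 0], [[-0.63, -1, 0], 0], [[-0.63, -1, 0], 0], [[-0.63, -1, 0], 0], [[-0.63, -1, 0], 0], [[-0.63, -1, 0], 0], [[-0.63, -1, 0], 0], [[-0.63, -1, 0], 0], [[-0.63, -1, 0], 0], [[-0.63, -1, 0], 0], [[-0.63, -1, 0], 0], [[-0.63, -1, 0], 0], [[-0.63, -1, 0], 0], [[-0.63, -1, 0], 0], [[-0.63, -1, 0], 0], [[-0.63, -1, 0], 0], [[-0.3, -0.5, 0], 0], [[0, 0, 0], 0]])

```text
clock: 2.27
eef_pos: [0.5132, 0.0568, 0.2318]
ee_rot: [0.001, 0.03, 1.0, -0.001]
ft_force: [-0.3, -0.7, 1.2]
opening: 0.0
grip_force: 0.0
```

Emit:
send_rows(deltas=[[[0, 0.44, 0.3], 0], [[0, 0, 0.8], 0], [[0, 0, 0.8], 0], [[0, 0, 0.8], 0], [[0, 0, 0.8], 0], [[0, 0, 0.5], 0], [[0, 0, 0.2], 0], [[0, 0, 0], 0], [[0, 0, 0], 0]])

```text
clock: 3.02
eef_pos: [0.5116, 0.078, 0.1052]
ee_rot: [-0.0, 0.023, 1.0, 0.0]
ft_force: [0.5, -0.0, 0.3]
opening: -0.0
grip_force: 0.0
```

```bash
python3 - <<'E'
from h import *
a=read_camera('scene')[0][130:280,90:300,::-1];cv2.imwrite('pics/s1.png',cv2.resize(a,None,fx=3,fy=3))
print(sensors.get_state()['eef_pos'])
E
```

```text
[0.5124331  0.07764909 0.1060073 ]
```

View pics/s1.png

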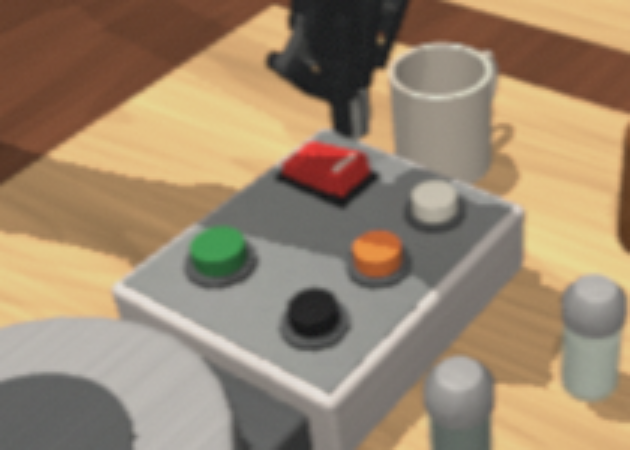

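The closed fingertips at (352,130) hover just above the white-marked rocker end at (345,158). I'll correct y and push down.

Emit:
send_rows(deltas=[[[0, -0.23, 0.1], 0], [[0, 0, 0.2], 0], [[0, 0, 0.2], 0], [[0, 0, 0.15], 0], [[0, 0, 0.1], 0], [[0, 0, 0.1], 0], [[0, 0, 0.1], 0], [[0, 0, 0], 0], [[0, 0, 0], 0]])

```text
clock: 3.82
eef_pos: [0.5134, 0.0692, 0.0776]
ee_rot: [0.002, 0.025, 1.0, 0.0]
ft_force: [3.8, -0.8, 3.7]
opening: 0.0002
grip_force: 2.1
```

Emit:
send_rows(deltas=[[[0, 0, 0.1], 0], [[0, 0, 0.1], 0], [[0, 0, 0.1], 0], [[0, 0, 0], 0], [[0, 0, 0], 0]])

```text
clock: 4.23
eef_pos: [0.5143, 0.0693, 0.075]
ee_rot: [0.001, 0.025, 1.0, 0.002]
ft_force: [-9.8, -4.0, 46.2]
opening: -0.0002
grip_force: 21.2
```

Emit:
send_rows(deltas=[[[0, 0, -0.4], 0], [[0, 0, -0.5], 0], [[0, 0, -0.5], 0], [[-0.5, -0.4, 0], 0], [[-0.6, -0.5, 0], 0], [[-0.6, -0.5, 0], 0], [[-0.4, -0.4, 0], 0], [[0, 0, 0], 0], [[0, 0, 0], 0], [[0, 0, 0], 0]])

```text
clock: 5.07
eef_pos: [0.5694, 0.0134, 0.1084]
ee_rot: [-0.002, 0.024, 1.0, 0.0]
ft_force: [-0.1, 0.3, 0.3]
opening: 0.0003
grip_force: 0.0
```

```bash
python3 - <<'E'
from h import *
a=read_camera('scene')[0][130:280,90:300,::-1];cv2.imwrite('pics/s2.png',cv2.resize(a,None,fx=3,fy=3))
print([sensors.get_state()[k] for k in('eef_pos','ft_force')])
E
```

```text
[array([0.5696202 , 0.01376763, 0.10865214]), array([ 0.18911758,  0.90761623, -0.14480866])]
```

View pics/s2.png

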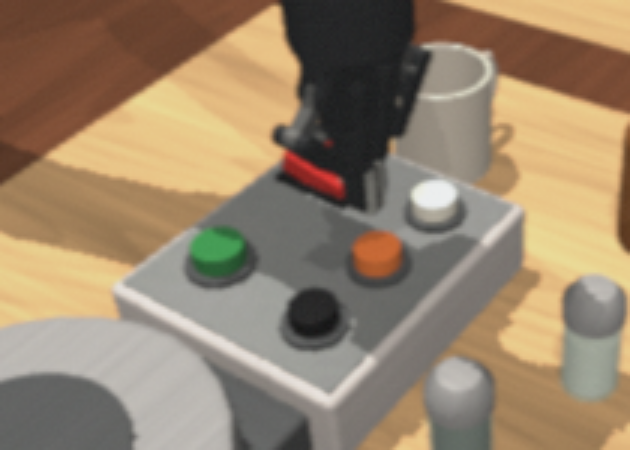

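The rocker's near end is now raised, and the tip at (370,205) is above the orange key at (377,250). I'll move 6 mm further out and press.

Emit:
send_rows(deltas=[[[-0.2, -0.03, 0], 0], [[0, 0, 0.3], 0], [[0, 0, 0.3], 0], [[0, 0, 0.2], 0], [[0, 0, 0.15], 0], [[0, 0, 0.15], 0], [[0, 0, 0.15], 0], [[0, 0, 0.1], 0], [[0, 0, 0], 0], [[0, 0, 0], 0]])

```text
clock: 5.95
eef_pos: [0.5769, 0.0112, 0.072]
ee_rot: [-0.002, 0.025, 1.0, 0.001]
ft_force: [-10.3, 0.6, 19.7]
opening: -0.0
grip_force: 10.0
```

Emit:
send_rows(deltas=[[[0, 0, -0.4], 0], [[0, 0, -0.5], 0], [[0, 0, -0.5], 0], [[0.5, -0.3, 0], 0], [[0.8, -0.5, 0], 0], [[0.8, -0.5, 0], 0], [[0.6, -0.3, 0], 0], [[0.3, -0.2, 0], 0], [[0, 0, 0], 0], [[0, 0, 0], 0], [[0, 0, 0], 0]])

```text
clock: 6.87
eef_pos: [0.4873, -0.0377, 0.1118]
ee_rot: [0.001, 0.024, 1.0, 0.0]
ft_force: [0.3, 0.4, -0.1]
opening: 0.0002
grip_force: 0.0
```

```bash
python3 - <<'E'
from h import *
im,d,W=cloud('scene')
a=im[130:280,90:300,::-1];cv2.imwrite('pics/s3.png',cv2.resize(a,None,fx=3,fy=3))
hsv=cv2.cvtColor(im,cv2.COLOR_RGB2HSV);m=(hsv[...,0]>6)&(hsv[...,0]<20)&(hsv[...,1]>180);m[:200]=0;m[230:]=0;m[:,:205]=0;m[:,230:]=0
print(m.sum(),np.percentile(W[m][:,2],[50,80,95]))
print([sensors.get_state()[k] for k in('eef_pos','ft_force')])
E
```

```text
14 [0.0724499  0.07300407 0.07351055]
[array([ 0.48730893, -0.03757991,  0.11176638]), array([ 0.46098221, -0.37900617, -1.22467405])]
```

View pics/s3.png

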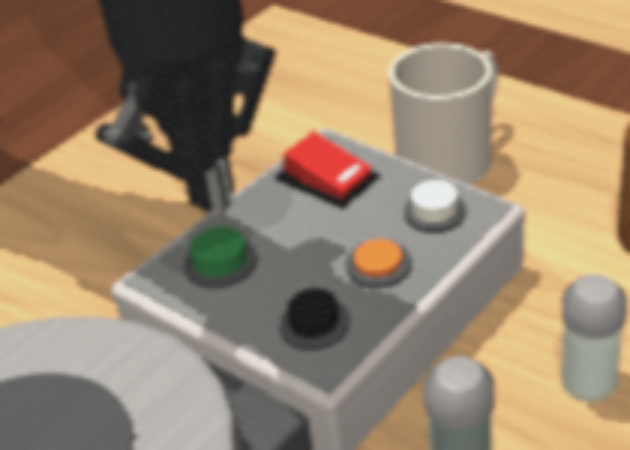

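The rocker (328,165) is tipped fully on, and the orange key (377,258) is down, with its top at about 72 mm. The tip is over the green key (220,250), so I'll press that.

Emit:
send_rows(deltas=[[[0.1, 0, 0.1], 0], [[0, 0, 0.3], 0], [[0, 0, 0.3], 0], [[0, 0, 0.2], 0], [[0, 0, 0.15], 0], [[0, 0, 0.15], 0], [[0, 0, 0.15], 0], [[0, 0, 0.1], 0], [[0, 0, 0.05], 0], [[0, 0, 0], 0], [[0, 0, 0], 0], [[0, 0, 0], 0]])

```text
clock: 7.92
eef_pos: [0.4815, -0.0382, 0.0712]
ee_rot: [-0.003, 0.025, 1.0, 0.002]
ft_force: [-17.1, 0.6, 46.0]
opening: 0.0003
grip_force: 22.8
```

Fully down at the stop. Lift well clear and check.

Emit:
send_rows(deltas=[[[0, 0, -0.4], 0], [[0, 0, -0.6], 0], [[0, 0, -0.8], 0], [[0, 0, -0.8], 0], [[0, 0, -0.8], 0], [[0, 0, -0.8], 0], [[0, 0, -0.4], 0], [[0, 0, 0], 0], [[0, 0, 0], 0], [[0, 0, 0], 0], [[0, 0, 0], 0], [[0, 0, 0], 0]])

```text
clock: 8.92
eef_pos: [0.4812, -0.0384, 0.2028]
ee_rot: [-0.001, 0.024, 1.0, -0.0]
ft_force: [0.7, 0.5, 0.3]
opening: -0.0001
grip_force: 0.0
```

```bash
python3 - <<'E'
from h import *
im,d,W=cloud('scene');W0=np.load('scene0.npz')['W']
cv2.imwrite('pics/s4.png',cv2.resize(im[130:280,90:300,::-1],None,fx=3,fy=3))
for k,(u,v) in dict(green=(163,213),orange=(215,215),white=(235,196),black=(194,234)).items():
    print(k,[np.median(w[v-2:v+3,u-2:u+3,2]).round(4) for w in(W0,W)])
print([sensors.get_state()[k] for k in('eef_pos','ft_force')])
E
```

```text
green [np.float64(0.0814), np.float64(0.081)]
orange [np.float64(0.0809), np.float64(0.0736)]
white [np.float64(0.0806), np.float64(0.0806)]
black [np.float64(0.0809), np.float64(0.0806)]
[array([ 0.48134919, -0.0384341 ,  0.20295999]), array([ 0.66702709,  0.26693566, -0.25411413])]
```

View pics/s4.png

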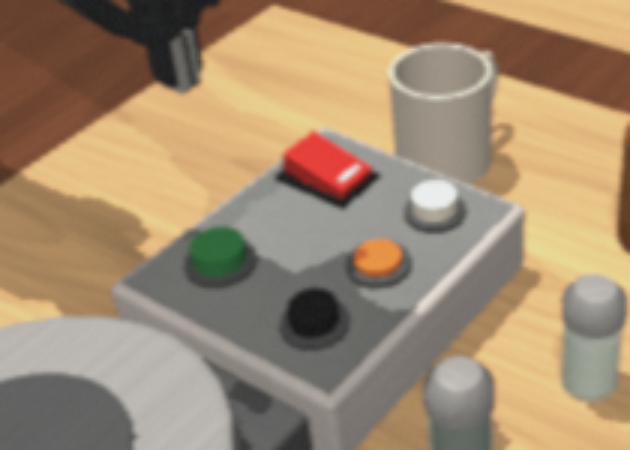

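The rocker is on, orange (377,258) is down about 7–8 mm, and the green, white and black keys are up. The arm is clear, so I'll hand in.

```bash
python3 -c "
from rig import job
print(job.close_job())"
```

```text
the job is handed in; nothing more can be done
None
```

The job is handed in: I pressed the rocker, then the orange key, then the green key. The last images show the rocker on, orange down, green back up, and the white and black keys still up; the hand-in returned no verdict.

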